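Feed a clamp block through the jig's guide channel with the push stick

TASK

Take the wooden push stick by its upright grip and use it to push the clamp block that lies in the jig's open trough through the guide channel, past the sprung roller, until it sits fully home, pressed firmly against the tip of the end stop's adjusting screw, however far that stands out. Go gently: the end stop is only finger-tight and must not be shifted, the stick must not be rammed or wedged in the jig, and the block must not be touched with the gripper. Then draw the stick out and stand it back on its sole, wholly on the rubber mat, leaving the other things on the bench alone.

Things in the scene. Friction and masses are not known exactly. Their poses are not given: they have to be found in the camera images.
- jig: Fixed loading jig: aluminium channel on a grey base plate 365 x 60 mm. Origin on the bench under the channel's mouth; x runs along the channel in the feeding direction, z up. Channel floor 30 mm over the bench, inner width 25 mm throughout. At x = -160 to 0 mm it is an open trough: open top and rear end, side walls 6 mm thick, 10 mm high over the floor.
- mouth (a point): Mouth of the covered guide channel, on its floor: jig x = 0, 30 mm over the bench; axes as the jig's. From here to x = 185 mm there are side walls and two lips on top (underside 18 mm, upper side 22 mm over the floor) that leave a 12 mm slot between them.
- roller (a point): Sprung steel roller (16 mm across) in a dark bracket 79 mm high over the bench, at jig x = 25 mm: this point is its lowest point at rest, 13.5 mm over the channel floor. The block must lift it 2.5 mm, a push of 4 to 7 N; it rolls along the block, then drops behind it. The stick's shank passes under it untouched if held within 3 mm of the floor.
- stop: End stop: dark steel block in the channel, black knob on top, its face 130 to 145 mm from the mouth. Origin: centre of the face, 8 mm over the floor; axes as the jig's. A steel screw (10 mm thick) sticks out of the face towards the block by 3 to 40 mm, different each time and not measured: feel for it. The stop slips if pushed with over about 13 N and may shift by 2 mm at most; a press of 6 to 9 N held for a moment seats the block.
- block: The same clamp block as block_center; origin at the centre of its underside.
- block_center (a point): Centre of the aluminium clamp block that lies in the trough, 50 x 22 x 16 mm, 35 to 70 g, long side (x) along the channel, on the channel floor. Fully home its front face touches the tip of the stop's screw, 25 mm ahead of its centre.
- stick: The wooden push stick as a whole; origin at the centre of its sole (200 x 18 mm), x towards the tip, z up. About 90 g.
- stick_grip (a point): Centre of the push stick's upright grip, which is 60 mm long (along x), 18 mm thick (y) and stands 10 to 60 mm over the sole; this point is 42 mm over the sole. Axes: x towards the stick's tip, z up. The stick is a flat wooden shank 200 x 18 x 10 mm with the grip on its last 60 mm. It stands on the mat.
- stick_tip (a point): Middle of the push stick's front end face, 5 mm over the sole, 170 mm ahead (x) of stick_grip; axes as stick_grip.
- stick_heel (a point): Middle of the stick's rear end, 5 mm over the sole, 30 mm behind stick_grip; axes as stick_grip.
- mat: Thin black rubber mat, 240 x 90 x 3 mm, fixed; origin at the centre of its underside, x along its long side. The push stick's place.
- spare_a: Bystander, to be left alone: a spare clamp block like the one in the trough, lying on the bench.
- spare_b: Bystander, to be left alone: another spare clamp block lying on the bench.
- tape: Bystander, to be left alone: black ring (tape roll), 90 mm across, 20 mm high.
- driver: Bystander, to be left alone: screwdriver lying on the bench.
- spanner: Bystander, to be left alone: wrench lying on the bench.
- slat: Bystander, to be left alone: plain wooden slat 220 x 30 x 12 mm without a grip, not the push stick.
There are look-alikes about, which are no part of the job. Leave any orange or turquoise look-alike of the stick alone.

How it is judged:
On the way, in this order (a step that is already met when the one before it is completed fails the run):
1. the held stick pushes the block in the trough (contact force between stick and block above 0.2 N and contact force between the fingers and stick above 1 N), for 0.05 s.
2. the held stick presses the block firmly (4 N or more) against the end stop's screw (contact force between block and stop above 4 N and contact force between stick and block above 4 N and contact force between the fingers and stick above 1 N and x of block_center in the frame of stop between -0.068 and -0.025 m), for 0.2 s.
At the end, for the whole second after the job is handed in: The block is past the roller, where the stick pressed it against the end stop's screw: its centre 25 to 68 mm before the stop's face. The push stick stands upright (within 0.15 rad) on its sole, both ends over the rubber mat (to 5 mm), released (x of block_center in the frame of stop between -0.068 and -0.025 m and x of stick_tip in the frame of mat between -0.125 and 0.125 m and x of stick_heel in the frame of mat between -0.125 and 0.125 m and y of stick_tip in the frame of mat between -0.05 and 0.05 m and y of stick_heel in the frame of mat between -0.05 and 0.05 m and z of stick_grip in the frame of mat between 0.035 and 0.052 m and angle between stick_grip's own z axis and vertical below 0.15 rad); the robot touches nothing.
It fails at once if the end stop is shifted by more than 2 mm (distance of stop from where it was at the start of the episode above 0.002 m).
It fails at once if the gripper touches the block (contact force between the fingers and block above 0.5 N).
It fails at once if the stick is rammed or wedged in the jig with more than 25 N (contact force between stick and jig above 25 N).
It fails at once if a bystander is moved by more than 20 mm (distance of any of spare_a, spare_b, tape, driver, spanner, slat from where it was at the start of the episode above 0.02 m).
It also fails if it takes over 58 s, if anything falls off the work surface, if the arm or the gripper's body presses on something with over 40 N, if the wrist force passes 120 N, or if a joint passes its speed limit or range.

ROBOT

A 6-joint arm with a two-finger parallel gripper is mounted at the origin on the work surface. World frame = base frame: x ahead of the robot, y to its left, z up, the work surface at z = 0. Lengths are in m, angles in rad, forces in N, time in s.
With the tool pointing down it reaches from about 0.25 to 0.775 m from the base axis. Payload 8.9 kg.
Tool frame: the origin (TCP) lies midway between the tips of the shut fingers; the grasp point (between the pads) lies r.grasp_offset behind it (r.grasp_offset is the distance from the TCP to the grasp point, in m); y points along the fingers, x is the direction in which the jaws open and shut, and the axes are right-handed (so a half turn about y gives the same grasp; the last joint's range is limited). The gripper opens to 85 mm and grips with 20 to 120 N. Pads are 22 mm wide; open, the fingers measure 114 mm over their backs; the gripper's body (76 mm by 85 mm) begins 54 mm behind the grasp point. The pads swing forward as they close: fully open they stand 13 mm farther back than shut.
Start: joints at [1.073, 0.291, -0.153, 1.127, 0, 1.431], TCP at [0.184, 0.492, 0.231] pointing down, gripper open.
Joint ranges: [-2.52, 2.52], [-0.91, 1.74], [-1.3, 1.37], [-1.96, 2.02], [-1.52, 1.47], [-3.14, 3.14]. Speed limits (rad/s): [2.22, 2.22, 2.79, 3.14, 3.14, 3.14].

INTERFACE

Orientations are given as a rotation vector (axis times angle).
In Python, from bench import readout, eyes, ticket, r gives the robot as it stands.
- The arm moves only by the shell command python3 -m creep 'ROWS' [FORCE]. ROWS is JSON, a list of rows, each a list of 3 entries, a list of its own where there are three numbers: the shift along the tool's x, y, z each as a share of 30 mm, from -1 to 1, then the turn, a rotation vector about the tool's x, y, z each as a share of 8 degrees, from -1 to 1, then the finger opening in mm, from 0 to 85.4. In form: [[[x, y, z], [ax, ay, az], gripper], ...]. A call has 1 to 20 rows; each row shifts and turns the commanded pose from where the row before left it, along the tool's axes as they then stand; what a row does not reach is not made up. A row lasts 1/10 s, in which the tool goes at most 50 mm and 8.59 degrees, less where a joint would pass 70% of its speed; a pose out of reach is approached as far as the arm can. A call with a number of a shift or a turn outside -1 to 1 is refused whole. A call with a gripper value outside its range is refused whole. The fingers move at their own pace and stop on an object; FORCE is the grip in N (left out, the last holds). Time passes only in rows, so rows that do not move let the fingers close. It gives the time, the measured TCP pose, the force and the opening at its end, in the units of the state.
- readout.read_state(): the state, without advancing time (a new reading comes with each control period).
- eyes.read_camera(name): name is "scene" or "side" or "wrist"; returns (picture, depth): 480x640x3 uint8, red, green, blue; 480x640 float32, m along the optical axis (not along the pixel's ray), 0 where there is no reading.
- eyes.camera_info(name): a dict with "fx", "fy", "cx", "cy" (pixels), "distortion" ([k1, k2, p1, p2, k3] as OpenCV has them; the pictures are not rectified), "xyz" and "attitude" of the camera in the world; the wrist camera has in their place "T_tool_cam" (4x4, takes a point from camera to tool coordinates, whose origin is the TCP and whose axes are the tool frame's). Camera axes: x right, y down, z forward; pixel columns grow to the right and rows downward; lengths in m; the calibration is good to about 2 mm. A picture is of the moment at which its call begins: read the wrist's pose just before it. camera_info takes no time and is no camera call.
- ticket.close_job(): hands the job in, once; it reports no verdict.
The state is a dict: "t": time; "q": joint angles; "dq": joint speeds; "tau": joint torques, N m; "tcp_pos": TCP position; "tool_rot": TCP orientation; "contact_force": force on the tool from outside, world axes, zero at the start; "wrist_torque": the same for the moment, N m; "finger_gap": finger opening in m.
Only numpy, scipy, OpenCV 4.12 (cv2) and the standard library are available. Lean on these libraries where they do the work, as an engineer would, in place of code of your own. Each camera call takes 0.05 s, during which the arm holds its last target. There are 200 camera calls.

## Working session

There is one attempt and no reset: what is moved stays moved. The work goes in short steps, Python scripts to look and compute and a shell command to move; the robot and the scene stay as the last step left them, time stands still between calls to the robot, and variables do not carry over. Pictures are saved under pics/ and viewed, about 8 in all and at most 12, crops included, and the job is handed in when it is done.

```bash
mkdir -p pics; ls
python3 - <<'E'
from bench import readout, eyes, r
import cv2,numpy as np
print(r.grasp_offset, readout.read_state())
for n in ["scene","side","wrist"]:
    print(n,eyes.camera_info(n))
    im,d=eyes.read_camera(n); cv2.imwrite(f"pics/{n}0.png",im[:,:,::-1]); np.savez(f"{n}0.npz",im=im,d=d)
E
```

```text
pics
0.0187 {'t': 0.0, 'q': array([ 1.07270950e+00,  2.91282694e-01, -1.54110552e-01,  1.12668905e+00,
        1.95618682e-05,  1.43147435e+00]), 'dq': array([ 9.25925661e-05,  8.22273281e-04, -3.19049571e-04, -9.41005652e-04,
        2.24458599e-04,  2.71313288e-04]), 'tau': array([ 1.64876008e-03, -5.37136853e+01,  3.31375229e+01,  1.57133129e-02,
       -1.56792653e-04,  3.58620440e-06]), 'tcp_pos': array([0.18413322, 0.49119655, 0.23073693]), 'tool_rot': array([-1.35841024, -0.94010756,  0.94201952]), 'contact_force': array([-0.71173551, -0.53766862, -0.11601321]), 'wrist_torque': array([-0.03085543, -0.00346372, -0.01805485]), 'finger_gap': 0.08519373943975413}
scene {'fx': 548.6505135066756, 'fy': 548.6505135066756, 'cx': 324.9289301195371, 'cy': 238.90956825836986, 'distortion': array([-0.01327613,  0.        ,  0.        ,  0.        ,  0.        ]), 'xyz': array([1.00097644, 0.58414414, 0.91274658]), 'attitude': array([-0.86293913, -2.53323449,  1.08142265])}
side {'fx': 468.3547478685909, 'fy': 468.3547478685909, 'cx': 321.0810450088109, 'cy': 243.4147132137928, 'distortion': array([-0.05508622,  0.        ,  0.        ,  0.        ,  0.        ]), 'xyz': array([-0.14206566, -0.70700613,  0.66838432]), 'attitude': array([-2.03430093,  0.8648899 , -0.4254743 ])}
wrist {'fx': 397.1880236007443, 'fy': 397.1880236007443, 'cx': 320.8971409007237, 'cy': 235.4492125832144, 'distortion': array([-0.00726516,  0.        ,  0.        ,  0.        ,  0.        ]), 'T_tool_cam': array([[ 9.99999019e-01,  1.17519506e-03, -7.62710342e-04,
        -2.84502602e-04],
       [ 1.10357809e-03, -3.25365033e-01,  9.45587847e-01,
        -1.41787350e-01],
       [ 8.63090890e-04, -9.45587761e-01, -3.25366011e-01,
         8.43590854e-02],
       [ 0.00000000e+00,  0.00000000e+00,  0.00000000e+00,
         1.00000000e+00]])}
```

View pics/scene0.png

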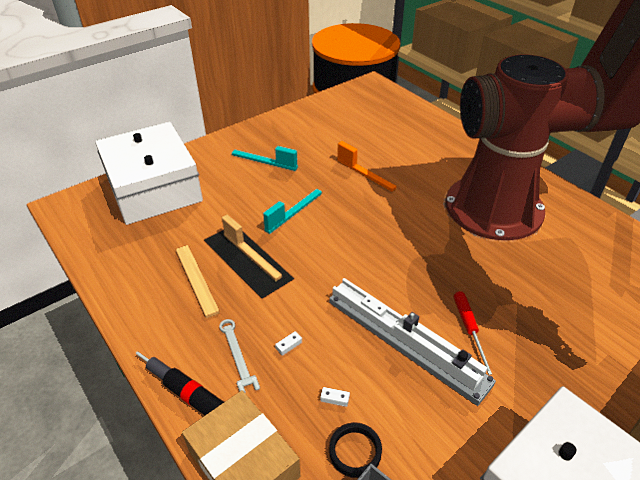

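View pics/side0.png

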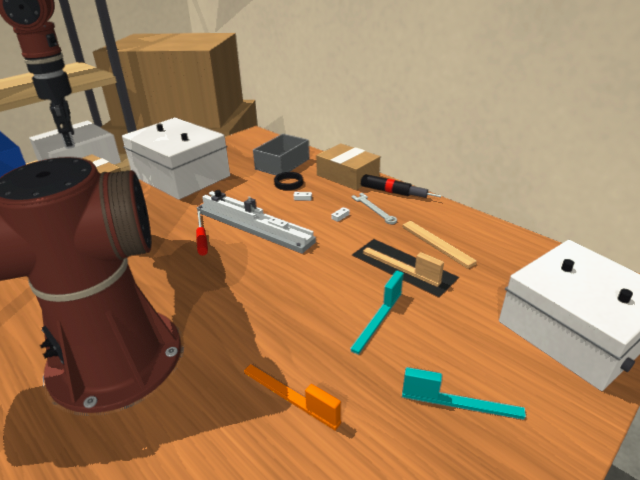

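Scene view: candidates for the stick are the natural wood one standing on the black mat (grip ~232,230, tip ~279,276), two turquoise and one orange look-alike, and a plain slat (197,280). The wooden one with a grip on the mat fits the description. The jig's trough starts at about (335,292) and the block is at (374,304). The roller is at (411,320) and the stop knob at (462,356).

```bash
cat > h.py <<'E'
import numpy as np,cv2
from scipy.spatial.transform import Rotation as R
from bench import readout, eyes
def pose(name,st=None):
    c=eyes.camera_info(name)
    K=np.array([[c['fx'],0,c['cx']],[0,c['fy'],c['cy']],[0,0,1]]);D=np.array(c['distortion'])
    if name=='wrist':
        T=np.eye(4);T[:3,:3]=R.from_rotvec(st['tool_rot']).as_matrix();T[:3,3]=st['tcp_pos'];T=T@c['T_tool_cam']
        return K,D,T[:3,:3],T[:3,3]
    return K,D,R.from_rotvec(c['attitude']).as_matrix(),np.array(c['xyz'])
def rays(P,uv):
    K,D,Rm,t=P
    n=cv2.undistortPoints(np.array(uv,float).reshape(-1,1,2),K,D).reshape(-1,2)
    return np.c_[n,np.ones(len(n))]@Rm.T,t
def onplane(P,uv,z):
    d,t=rays(P,uv); return t+d*((z-t[2])/d[:,2])[:,None]
def cloud(P,d):
    v,u=np.nonzero(d>0); r,t=rays(P,np.c_[u,v]); W=np.zeros(d.shape+(3,)); W[v,u]=t+r*d[v,u][:,None]; return W
def proj(P,X):
    K,D,Rm,t=P
    return cv2.projectPoints(np.array(X,float).reshape(-1,3),cv2.Rodrigues(Rm.T)[0],-Rm.T@t,K,D)[0].reshape(-1,2)
def rect(xy):
    (c,s,a)=cv2.minAreaRect(np.float32(xy)*1000); return np.round(np.array(c)/1000,4),np.round(s,1),round(a,1)
E
python3 - <<'E'
from h import *
for n in ['scene','side']:
    z=np.load(n+'0.npz');P=pose(n);W=cloud(P,z['d']);im=z['im'].astype(int)
    hsv=cv2.cvtColor(z['im'],cv2.COLOR_RGB2HSV)
    roi=np.zeros(im.shape[:2],bool)
    if n=='scene': roi[195:300,200:300]=1; j=(slice(270,410),slice(320,505))
    else: roi[235:300,345:465]=1; j=(slice(180,255),slice(185,325))
    mat=roi&(im.max(2)<50); print(n,'mat',rect(onplane(P,np.argwhere(mat)[:,::-1],.003)))
    cl=roi&(W[...,2]>.0085)&(im.max(2)>60); 
    for lo,hi in((.009,.018),(.045,.085)):
        m=cl&(W[...,2]>lo)&(W[...,2]<hi); print('stick',lo,m.sum(),rect(W[m][:,:2]),W[m][:,2].max())
    A=W[j].reshape(-1,3)
    for lo,hi in((.033,.06),(.046,.056),(.06,.1)):
        s=A[(A[:,2]>lo)&(A[:,2]<hi)]; print('jig',lo,len(s),rect(s[:,:2]),np.round(s.min(0),3),np.round(s.max(0),3))
    if n=='scene':
        big=cv2.resize(z['im'][265:415,315:515],None,fx=4,fy=4,interpolation=cv2.INTER_CUBIC); cv2.imwrite('pics/jig.png',big[:,:,::-1])
E
```

```text
Traceback (most recent call last):
  File "h.py", line 23, in rect
    (c,s,a)=cv2.minAreaRect(np.float32(xy)*1000); return np.round(np.array(c)/1000,4),np.round(s,1),round(a,1)
            ~~~~~~~~~~~~~~~^^^^^^^^^^^^^^^^^^^^^
cv2.error: OpenCV(4.12.0) /io/opencv/modules/imgproc/src/convhull.cpp:143: error: (-215:Assertion failed) total >= 0 && (depth == CV_32F || depth == CV_32S) in function 'convexHull'
```

```bash
sed -i 's/np.float32(xy)\*1000/np.ascontiguousarray(np.float32(xy)[:,:2]*1000)/' h.py
python3 - <<'E'
from h import *
for n in ['scene','side']:
    z=np.load(n+'0.npz');P=pose(n);W=cloud(P,z['d']);im=z['im'].astype(int)
    roi=np.zeros(im.shape[:2],bool)
    if n=='scene': roi[195:300,200:300]=1; j=(slice(270,410),slice(320,505))
    else: roi[235:300,345:465]=1; j=(slice(180,255),slice(185,325))
    mat=roi&(im.max(2)<50); print(n,'mat',rect(onplane(P,np.argwhere(mat)[:,::-1],.003)))
    cl=roi&(W[...,2]>.0085)&(im.max(2)>60); 
    for lo,hi in((.009,.018),(.045,.085)):
        m=cl&(W[...,2]>lo)&(W[...,2]<hi); print('stick',lo,m.sum(),rect(W[m][:,:2]),W[m][:,2].max())
    A=W[j].reshape(-1,3)
    for lo,hi in((.033,.06),(.046,.056),(.06,.1)):
        s=A[(A[:,2]>lo)&(A[:,2]<hi)]; print('jig',lo,len(s),rect(s[:,:2]),np.round(s.min(0),3),np.round(s.max(0),3))
    if n=='scene':
        big=cv2.resize(z['im'][265:415,315:515],None,fx=4,fy=4,interpolation=cv2.INTER_CUBIC); cv2.imwrite('pics/jig.png',big[:,:,::-1])
E
```

```text
scene mat (array([ 0.602 , -0.2261]), array([ 87., 238.]), 2.8)
stick 0.009 831 (array([ 0.5999, -0.2688]), array([341.7, 257.5]), 48.3) 0.01799805799152221
stick 0.045 451 (array([ 0.5368, -0.2832]), array([ 58.6, 154. ]), 77.8) 0.06873238827220207
jig 0.033 2702 (array([0.4729, 0.1548]), array([ 42.8, 347.6]), 10.3) [ 0.425 -0.019  0.033] [0.523 0.329 0.06 ]
jig 0.046 1309 (array([0.4661, 0.1903]), array([ 42.6, 275.2]), 10.2) [0.425 0.055 0.046] [0.502 0.329 0.056]
jig 0.06 323 (array([0.462 , 0.2252]), array([ 36.3, 136.3]), 10.9) [0.432 0.157 0.06 ] [0.486 0.294 0.093]
side mat (array([ 0.597 , -0.2296]), array([ 82.4, 233.8]), 2.9)
stick 0.009 805 (array([ 0.6222, -0.2505]), array([190.5, 234.1]), 66.7) 0.017908232996386886
stick 0.045 550 (array([ 0.5269, -0.2991]), array([148.4,  61.7]), 1.5) 0.06445633561757935
jig 0.033 1260 (array([0.4638, 0.2168]), array([ 74.1, 473.1]), 4.5) [ 0.419 -0.019  0.033] [0.519 0.453 0.06 ]
jig 0.046 450 (array([0.4532, 0.2487]), array([ 51.1, 398.6]), 7.5) [0.419 0.051 0.046] [0.493 0.449 0.056]
jig 0.06 161 (array([0.4563, 0.2226]), array([ 34., 135.]), 11.8) [0.426 0.154 0.06 ] [0.482 0.289 0.09 ]
```

View pics/jig.png

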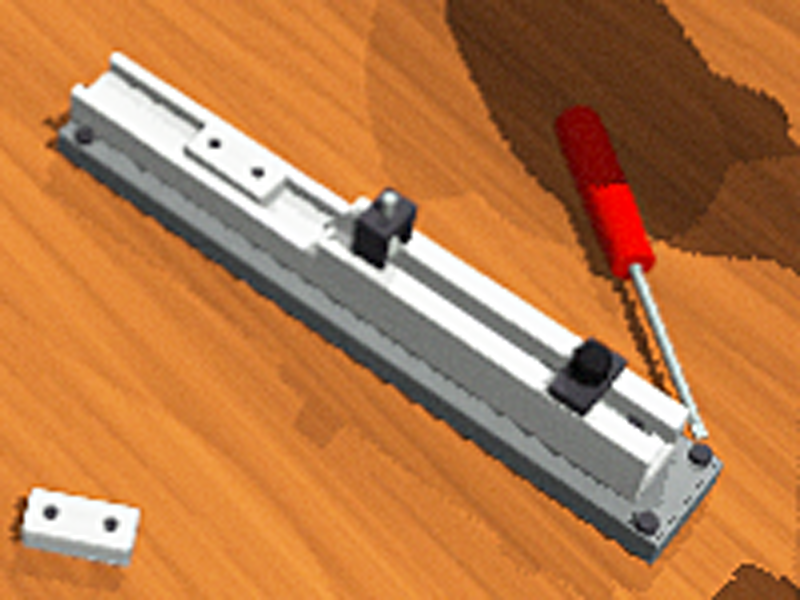

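Enlarged crop: the trough is at the upper left, with the block in it at crop (237,160), and the roller bracket is at (385,225). The end stop knob is at (590,365), and the driver lies beside the jig. Next I measure the stick inside the mat rectangle and the jig's centreline.

Run:
```python
from h import *
a=np.radians(100.3);ex=np.array([np.cos(a),np.sin(a)]);ey=np.array([-ex[1],ex[0]]);m=np.array([.475,.1425])
for n in ['scene','side']:
    z=np.load(n+'0.npz');P=pose(n);W=cloud(P,z['d']);im=z['im'].astype(int)
    L=(W[...,:2]-[.60,-.228])@np.array([[np.cos(np.radians(92.8)),-np.sin(np.radians(92.8))],[np.sin(np.radians(92.8)),np.cos(np.radians(92.8))]])
    b=(abs(L[...,0])<.125)&(abs(L[...,1])<.05)&(z['d']>0)&(im.max(2)>90)&(im[...,0]>im[...,2]+25)&(W[...,2]>.006)
    for lo,hi in((.006,.022),(.03,.08),(.058,.08)):
        s=W[b&(W[...,2]>lo)&(W[...,2]<hi)]; print(n,'stick',lo,len(s),rect(s),s[:,2].max())
    Q=W[...,:2]-m; J=np.stack([Q@ex,Q@ey,W[...,2]],-1)
    near=(abs(J[...,1])<.045)&(J[...,0]>-.2)&(J[...,0]<.22)
    s=J[near&(J[...,2]>.047)&(J[...,2]<.06)&(im.min(2)>120)]
    for x0 in np.arange(-.0,.2,.04):
        q=s[(s[:,0]>x0)&(s[:,0]<x0+.04)]; 
        if len(q): print('covered',round(x0,2),len(q),np.round(np.percentile(q[:,1],[1,99])*1e3,1),np.round(np.median(q[:,2]),4))
    s=J[near&(J[...,2]>.033)&(J[...,2]<.052)&(J[...,0]<0)]
    for x0 in np.arange(-.18,0,.04):
        q=s[(s[:,0]>x0)&(s[:,0]<x0+.04)]
        if len(q): print('trough',round(x0,2),len(q),np.round(np.percentile(q[:,1],[1,99])*1e3,1),round(q[:,0].min(),4))
    bl=J[near&(abs(J[...,1])<.008)&(J[...,0]<-.005)&(J[...,2]>.040)];print('block x',np.percentile(bl[:,0],[0,2,50,98,100]),len(bl),np.median(bl[:,2]))
    dk=J[near&(im.max(2)<90)&(J[...,2]>.055)]
    for lo,hi in((0,.06),(.1,.18)):
        q=dk[(dk[:,0]>lo)&(dk[:,0]<hi)];print('dark',len(q),np.round(q.min(0),4),np.round(q.max(0),4))
st=readout.read_state();print(R.from_rotvec(st['tool_rot']).as_matrix().round(3))
```

```text
scene stick 0.006 497 (array([ 0.583 , -0.2412]), array([ 71.6, 222.7]), 14.8) 0.021555595556795093
scene stick 0.03 317 (array([ 0.5955, -0.2963]), array([20.6, 62.8]), 5.0) 0.06873238827220207
scene stick 0.058 156 (array([ 0.5953, -0.2968]), array([20.1, 60.9]), 4.0) 0.06873238827220207
covered -0.0 145 [-19.5  18.4] 0.0524
covered 0.04 259 [-19.6  18.9] 0.0523
covered 0.08 272 [-19.3  18.8] 0.0522
covered 0.12 147 [-19.8  19.2] 0.0519
covered 0.16 198 [-19.5  18.7] 0.0522
trough -0.18 80 [-20.3  19.9] -0.1613
trough -0.14 175 [-20.3  19.2] -0.1398
trough -0.1 265 [-19.8  18.6] -0.1
trough -0.06 285 [-19.7  18.9] -0.0599
trough -0.02 85 [-19.5  19.5] -0.0195
block x [-0.0885329  -0.08702718 -0.06320392 -0.03900359 -0.03829195] 160 0.0464940911821084
dark 146 [ 0.0167 -0.0149  0.0553] [0.0349 0.0127 0.0869]
dark 181 [ 0.1313 -0.0195  0.0552] [0.1519 0.0144 0.0757]
side stick 0.006 528 (array([ 0.583 , -0.2283]), array([ 23.6, 201.1]), 2.5) 0.02183974531037436
side stick 0.03 462 (array([ 0.5891, -0.2978]), array([22.2, 62. ]), 4.1) 0.06445633561757935
side stick 0.058 172 (array([ 0.589 , -0.2976]), array([22. , 61.6]), 4.5) 0.06445633561757935
covered -0.0 73 [-15.8  24.9] 0.0509
covered 0.04 76 [-14.2  24.1] 0.0516
covered 0.08 102 [-13.9  23.8] 0.0511
covered 0.12 44 [-16.1  25.1] 0.0512
covered 0.16 46 [-12.1  23.9] 0.0518
trough -0.18 54 [-16.1  24.1] -0.1612
trough -0.14 99 [-14.8  24.1] -0.1385
trough -0.1 159 [-14.1  23.4] -0.0999
trough -0.06 115 [-15.8  24.5] -0.0598
trough -0.02 47 [-17.1  24.4] -0.0192
block x [-0.11048247 -0.0890137  -0.06833225 -0.04070796 -0.04022759] 71 0.045272598005803855
dark 89 [ 0.0143 -0.0074  0.0553] [0.0331 0.0189 0.0807]
dark 83 [ 0.1287 -0.0151  0.0552] [0.1503 0.0233 0.0755]
[[ 0.351 -0.    -0.936]
 [ 0.936 -0.001  0.351]
 [-0.001 -1.     0.   ]]
```

```bash
R='[[0,0,0],[0,0.907,0],85]'; python3 -m creep '[[[0,0,0],[0,0.907,0],85],[[0,0,0],[0,0.907,0],85],[[0,0,0],[0,0.907,0],85],[[0,0,0],[0,0.907,0],85],[[0,0,0],[0,0.907,0],85],[[0,0,0],[0,0.907,0],85],[[0,0,0],[0,0.907,0],85],[[0,0,0],[0,0.907,0],85],[[0,0,0],[0,0.907,0],85]]' 60
python3 -m creep '[[[0.69,0,-0.98],[0,0,0],85],[[0.69,0,-0.98],[0,0,0],85],[[0.69,0,-0.98],[0,0,0],85],[[0.69,0,-0.98],[0,0,0],85],[[0.69,0,-0.98],[0,0,0],85],[[0.69,0,-0.98],[0,0,0],85],[[0.69,0,-0.98],[0,0,0],85],[[0.69,0,-0.98],[0,0,0],85],[[0.69,0,-0.98],[0,0,0],85],[[0.69,0,-0.98],[0,0,0],85],[[0.69,0,-0.98],[0,0,0],85],[[0.69,0,-0.98],[0,0,0],85],[[0.69,0,-0.98],[0,0,0],85],[[0,0,0],[0,0,0],85],[[0,0,0],[0,0,0],85]]'
python3 - <<'E'
from h import *
st=readout.read_state();im,d=eyes.read_camera('wrist');np.savez('w1.npz',im=im,d=d,**{k:st[k] for k in('tcp_pos','tool_rot')});cv2.imwrite('pics/w1.png',im[...,::-1])
print(st['tcp_pos'],R.from_rotvec(st['tool_rot']).as_matrix().round(3))
a=np.radians(100.3);ex=np.array([np.cos(a),np.sin(a)]);ey=np.array([-ex[1],ex[0]]);m=np.array([.475,.1425])
P=pose('wrist',st);W=cloud(P,d);Q=W[...,:2]-m; J=np.stack([Q@ex,Q@ey,W[...,2]],-1);im=im.astype(int)
near=(abs(J[...,1])<.035)&(J[...,0]>-.2)&(J[...,0]<.22)
for nm,lo,hi in(('floorless',.036,.046),('cov',.047,.06)):
    s=J[near&(J[...,2]>lo)&(J[...,2]<hi)]
    for x0 in np.arange(-.2,.2,.04):
        q=s[(s[:,0]>x0)&(s[:,0]<x0+.04)]
        if len(q)>10: print(nm,round(x0,2),len(q),np.round(np.percentile(q[:,1],[1,99])*1e3,1),np.round(np.median(q[:,2]),4),round(q[:,0].min(),4))
bl=J[near&(abs(J[...,1])<.008)&(J[...,0]<-.005)&(J[...,2]>.040)];print('block x',np.percentile(bl[:,0],[0,2,50,98,100]).round(4),len(bl),np.median(bl[:,2]))
dk=J[near&(im.max(2)<90)&(J[...,2]>.055)]
for lo,hi in((0,.06),(.1,.18)):
    q=dk[(dk[:,0]>lo)&(dk[:,0]<hi)]
    if len(q): print('dark',len(q),np.round(q.min(0),4),np.round(q.max(0),4))
E
```

```text
t: 1.05
tcp_pos: [0.1843, 0.4914, 0.231]
tool_rot: [-1.571, -0.052, 0.053]
contact_force: [0.7, -0.6, 0.4]
finger_gap: 0.0852
t: 2.55
tcp_pos: [0.4802, 0.1293, 0.2309]
tool_rot: [-1.57, -0.055, 0.056]
contact_force: [-0.3, 0.5, -0.0]
finger_gap: 0.0852
[0.48022802 0.12929453 0.23091275] [[ 0.998 -0.001 -0.07 ]
 [ 0.07   0.     0.998]
 [-0.001 -1.     0.   ]]
floorless -0.16 442 [-15.4  21.3] 0.0394 -0.1592
floorless -0.12 668 [-15.5  21.2] 0.0396 -0.12
floorless -0.08 1434 [-15.3  21. ] 0.0446 -0.08
floorless -0.04 731 [-15.5  21.2] 0.0394 -0.0399
floorless 0.08 138 [-2.1  7.5] 0.0411 0.1133
floorless 0.12 274 [-2.3  8.6] 0.0413 0.12
cov 0.0 982 [-15.5  21.1] 0.0513 0.0009
cov 0.04 1750 [-15.4  21. ] 0.0512 0.04
cov 0.08 1982 [-15.5  21.1] 0.0511 0.08
cov 0.12 1049 [-15.4  20.2] 0.0517 0.12
block x [-0.0887 -0.0868 -0.0609 -0.006  -0.005 ] 986 0.0452846322564249
dark 6504 [ 0.     -0.035   0.0592] [0.0353 0.035  0.3188]
dark 432 [ 0.1313 -0.0145  0.0552] [0.1381 0.0195 0.0723]
```

View pics/w1.png

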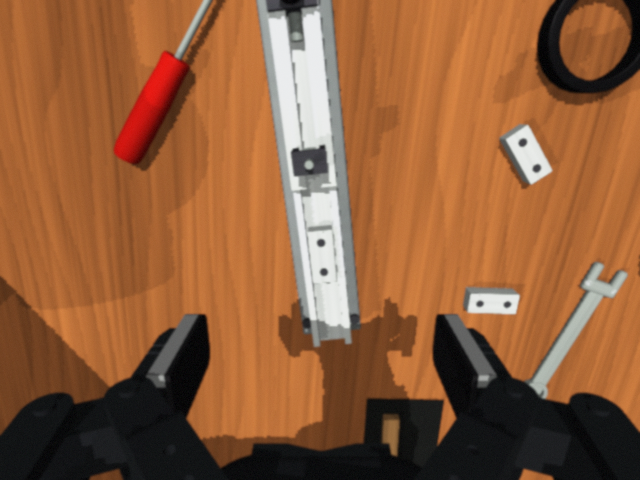

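Wrist view: the jig runs from (330,335) up to (290,5). The block is at (321,255), the bracket at (310,160), and the screw shows in the slot at about (296,35), with its tip near x = 113 mm. The wrist centreline agrees with the mean of the two fixed cameras. Now I go above the stick.

```bash
python3 -m creep '[[[0.17,0.2,-0.9],[0,0,0],85],[[0.17,0.2,-0.9],[0,0,0],85],[[0.17,0.2,-0.9],[0,0,0],85],[[0.17,0.2,-0.9],[0,0,0],85],[[0.17,0.2,-0.9],[0,0,0],85],[[0.17,0.2,-0.9],[0,0,0],85],[[0.17,0.2,-0.9],[0,0,0],85],[[0.17,0.2,-0.9],[0,0,0],85],[[0.17,0.2,-0.9],[0,0,0],85],[[0.17,0.2,-0.9],[0,0,0],85],[[0.17,0.2,-0.9],[0,0,0],85],[[0.17,0.2,-0.9],[0,0,0],85],[[0.17,0.2,-0.9],[0,0,0],85],[[0.17,0.2,-0.9],[0,0,0],85],[[0.17,0.2,-0.9],[0,0,0],85],[[0.17,0.2,-0.9],[0,0,0],85],[[0,0,0],[0,0,0],85],[[0,0,0],[0,0,0],85]]'
python3 - <<'E'
from h import *
st=readout.read_state();im,d=eyes.read_camera('wrist');cv2.imwrite('pics/w2.png',im[...,::-1])
P=pose('wrist',st);W=cloud(P,d);im=im.astype(int)
print(st['tcp_pos'],R.from_rotvec(st['tool_rot']).as_matrix().round(3))
b=(abs(W[...,0]-.595)<.06)&(abs(W[...,1]+.228)<.14)&(d>0)&(im[...,0]>im[...,2]+25)&(im.max(2)>90)
for lo,hi in((.0095,.018),(.03,.075),(.058,.075)):
    s=W[b&(W[...,2]>lo)&(W[...,2]<hi)]; 
    if len(s)>5: print(lo,len(s),rect(s),np.median(s[:,2]))
mt=(abs(W[...,0]-.6)<.07)&(abs(W[...,1]+.228)<.14)&(im.max(2)<50)&(W[...,2]<.008)&(d>0)
s=W[mt];print('mat',rect(s),np.median(s[:,2]))
T=R.from_rotvec(st['tool_rot']).as_matrix()
E
```

```text
t: 4.4
tcp_pos: [0.5928, -0.2939, 0.135]
tool_rot: [-1.569, -0.057, 0.058]
contact_force: [-0.3, -0.2, 0.8]
finger_gap: 0.085
[ 0.59279308 -0.29388033  0.13495372] [[ 0.997 -0.001 -0.073]
 [ 0.073  0.001  0.997]
 [-0.001 -1.     0.001]]
0.0095 5419 (array([ 0.585 , -0.2132]), array([ 17.8, 115.9]), 4.8) 0.012142157291234412
0.03 3198 (array([ 0.592, -0.297]), array([17.8, 59.6]), 4.5) 0.061951701551116956
0.058 2879 (array([ 0.592 , -0.2971]), array([17.8, 59.4]), 4.7) 0.06205388327568537
mat (array([ 0.6008, -0.2484]), array([ 87.6, 194.4]), 2.8) 0.002192087493971373
```

View pics/w2.png

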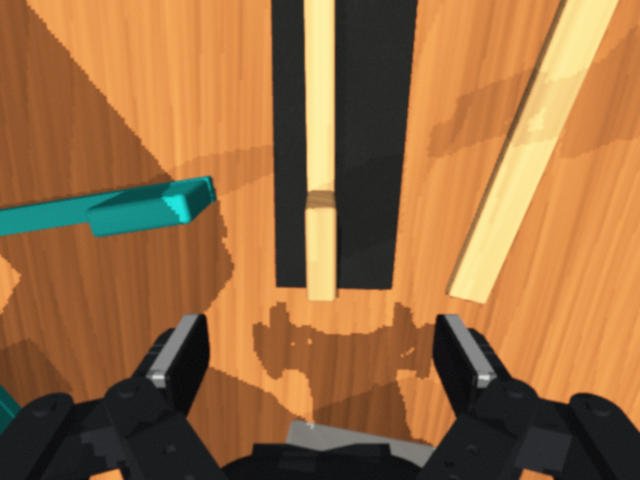

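Wrist view: the stick's grip top is at (321,250), with the shank going up between (305,0) and (335,190) on the black mat. The turquoise stick is at left and the slat at right, both clear of the fingers. The grip lies within 3 mm of the TCP, so I descend and grip.

```bash
python3 -m creep '[[[-0.03,0,-0.1],[0,-0.06,0],50],[[0,0.6,0],[0,0,0],50],[[0,0.6,0],[0,0,0],50],[[0,0.6,0],[0,0,0],50],[[0,0.6,0],[0,0,0],50],[[0,0.6,0],[0,0,0],50],[[0,0.63,0],[0,0,0],50],[[0,0,0],[0,0,0],0],[[0,0,0],[0,0,0],0],[[0,0,0],[0,0,0],0],[[0,0,0],[0,0,0],0],[[0,0,0],[0,0,0],0],[[0,0,0],[0,0,0],0],[[0,0,0],[0,0,0],0]]' 60
python3 - <<'E'
from h import *
st=readout.read_state();print(st['contact_force'],st['tcp_pos'],st['finger_gap'])
E
```

```text
t: 5.85
tcp_pos: [0.5928, -0.2985, 0.0274]
tool_rot: [-1.571, -0.064, 0.062]
contact_force: [-0.5, 0.2, 6.0]
finger_gap: 0.0171
[-0.51728166  0.18816809  5.99926103] [ 0.59276611 -0.29851451  0.02744285] 0.0171090729468855
```

```bash
python3 -m creep '[[[0,-0.4,0],[0,0,0],0],[[0,-0.9,0],[0,0,0],0],[[0,-0.9,0],[0,0,0],0],[[0,-0.9,0],[0,0,0],0],[[0,-0.15,0],[0,-0.35,0],0],[[0,0,0],[0,-0.36,0],0],[[-0.13,0,0.6],[0,0,0],0],[[-0.13,0,0.6],[0,0,0],0],[[-0.13,0,0.6],[0,0,0],0],[[-0.13,0,0.6],[0,0,0],0],[[-0.13,0,0.6],[0,0,0],0],[[-0.13,0,0.6],[0,0,0],0],[[-0.13,0,0.6],[0,0,0],0],[[-0.13,0,0.6],[0,0,0],0],[[-0.13,0,0.6],[0,0,0],0],[[-0.13,0,0.6],[0,0,0],0],[[0,0,0],[0,0,0],0],[[0,0,0],[0,0,0],0]]'
cat > look.py <<'E'
from h import *
import sys
st=readout.read_state();im,d=eyes.read_camera('wrist');cv2.imwrite(f'pics/{sys.argv[1]}.png',im[...,::-1])
P=pose('wrist',st);W=cloud(P,d);im=im.astype(int);Rt=R.from_rotvec(st['tool_rot']).as_matrix()
a=np.radians(100.3);ex=np.array([np.cos(a),np.sin(a)]);ey=np.array([-ex[1],ex[0]]);m=np.array([.4722,.142])
q=(st['tcp_pos'][:2]-m);print('tcp jig',q@ex,q@ey,st['tcp_pos'][2],'yaw',np.degrees(np.arctan2(Rt[1,0],Rt[0,0])),'down',Rt[:,1].round(4),'F',st['contact_force'].round(2),'gap',st['finger_gap'])
Q=W[...,:2]-m; J=np.stack([Q@ex,Q@ey,W[...,2]],-1)
# stick: wood coloured, in tool coords near shank
L=(W-st['tcp_pos'])@Rt
s=J[(d>0)&(abs(L[...,0])<.02)&(L[...,2]>.03)&(L[...,2]<.2)&(L[...,1]>.002)&(L[...,1]<.03)&(im[...,0]>im[...,2]+35)]
if len(s)>30:
    print('shank',len(s),rect(s),'tip x',np.percentile(s[:,0],[98,100]).round(4),'top z',np.median(s[:,2]).round(4))
    for x0 in np.arange(s[:,0].min(),s[:,0].max(),.03):
        k=s[(s[:,0]>=x0)&(s[:,0]<x0+.03)]
        if len(k)>10: print('  x',x0.round(3),'y',np.percentile(k[:,1],[2,98]).round(4),'z',np.median(k[:,2]).round(4))
near=(abs(J[...,1])<.025)&(d>0)
w=J[near&(J[...,2]>.036)&(J[...,2]<.046)&(im.min(2)>100)&(J[...,0]<0)&(J[...,0]>-.17)]
if len(w): print('walls y',np.percentile(w[:,1],[1,99]).round(4),'x0',w[:,0].min().round(4))
b=J[near&(abs(J[...,1])<.008)&(J[...,2]>.042)&(J[...,2]<.048)&(im.min(2)>100)&(J[...,0]<.0)]
if len(b): print('block x',np.percentile(b[:,0],[1,50,99]).round(4))
E
python3 look.py w3
```

```text
t: 7.65
tcp_pos: [0.5221, -0.1284, 0.1246]
tool_rot: [-1.567, -0.142, 0.141]
contact_force: [0.7, -0.2, -0.4]
finger_gap: 0.0178
tcp jig -0.2749566653981874 -0.0007388003175300894 0.12461192905518749 yaw 10.330732828112081 down [ 1.e-03 -7.e-04 -1.e+00] F [ 0.74 -0.18 -0.39] gap 0.017826261956992967
shank 11315 (array([-2.016e-01, -1.000e-04]), array([18.1, 86.7]), 89.9) tip x [-0.1598 -0.1583] top z 0.1093
  x -0.245 y [-0.0087  0.0084] z 0.1094
  x -0.215 y [-0.0088  0.0085] z 0.1093
  x -0.185 y [-0.0088  0.0083] z 0.1093
walls y [-0.0185  0.0184] x0 -0.1589
```

View pics/w3.png

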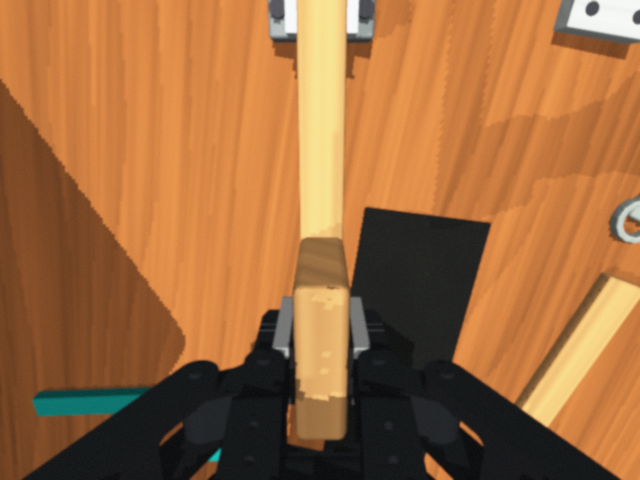

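Wrist view: the shank runs from (321,240) to the top edge, centred over the trough walls (270–372, row ~20), and is level and aligned to about 0.2 mm. The mat is at (420,280). Lowering into the trough behind the block.

```bash
python3 -m creep '[[[0,0.4,0],[0,0,0],0],[[0,0.6,0],[0,0,0],0],[[0,0.6,0],[0,0,0],0],[[0,0.4,0],[0,0,0],0],[[0,0.2,0],[0,0,0],0],[[0,0.1,0],[0,0,0],0],[[0,0,0],[0,0,0],0],[[0,0,0],[0,0,0],0]]'; python3 look.py w4
```

```text
t: 8.5
tcp_pos: [0.5221, -0.1283, 0.0554]
tool_rot: [-1.567, -0.142, 0.14]
contact_force: [0.3, 0.3, -0.3]
finger_gap: 0.0173
tcp jig -0.274902798364964 -0.000760897497707412 0.055409256741657004 yaw 10.297152819873133 down [ 8.e-04 -3.e-04 -1.e+00] F [ 0.26  0.35 -0.25] gap 0.017281229572115735
shank 11323 (array([-2.015e-01, -2.000e-04]), array([19.8, 86.8]), 90.0) tip x [-0.1598 -0.1581] top z 0.0402
  x -0.245 y [-0.0088  0.0083] z 0.0403
  x -0.215 y [-0.0088  0.0084] z 0.0402
  x -0.185 y [-0.0088  0.0084] z 0.0401
walls y [-0.017   0.0165] x0 -0.17
block x [-0.2443 -0.1833 -0.1592]
```

```bash
python3 -m creep '[[[0,0,0.1],[0,0,0],0],[[0,0,0.2],[0,0,0],0],[[0,0,0.2],[0,0,0],0],[[0,0,0.2],[0,0,0],0],[[0,0,0.2],[0,0,0],0],[[0,0,0.2],[0,0,0],0],[[0,0,0.2],[0,0,0],0],[[0,0,0.2],[0,0,0],0],[[0,0,0.2],[0,0,0],0],[[0,0,0.2],[0,0,0],0]]'
python3 -m creep '[[[0,0,0.15],[0,0,0],0],[[0,0,0.15],[0,0,0],0],[[0,0,0.15],[0,0,0],0],[[0,0,0.15],[0,0,0],0],[[0,0,0.15],[0,0,0],0],[[0,0,0.15],[0,0,0],0]]'; python3 look.py w5|head -1
```

```text
t: 9.55
tcp_pos: [0.5114, -0.0716, 0.0549]
tool_rot: [-1.566, -0.141, 0.141]
contact_force: [-0.3, -0.7, -0.5]
finger_gap: 0.017
t: 10.15
tcp_pos: [0.507, -0.0458, 0.0551]
tool_rot: [-1.568, -0.141, 0.14]
contact_force: [0.7, -2.9, 1.3]
finger_gap: 0.0176
tcp jig -0.19102226586927534 -0.0006440609594193044 0.05513119966067359 yaw 10.27921393071903 down [ 7.0e-04 -1.3e-03 -1.0e+00] F [ 0.71 -2.85  1.35] gap 0.01755869474103106
```

```bash
python3 -m creep '[[[0,0,0.1],[0,0,0],0],[[0,0,0.1],[0,0,0],0],[[0,0,0.1],[0,0,0],0],[[0,0,0.1],[0,0,0],0],[[0,0,0.1],[0,0,0],0],[[0,0,0.1],[0,0,0],0],[[0,0,0.1],[0,0,0],0]]'
python3 -m creep '[[[0,0,0.1],[0,0,0],0],[[0,0,0.1],[0,0,0],0],[[0,0,0.1],[0,0,0],0],[[0,0,0.1],[0,0,0],0],[[0,0,0.1],[0,0,0],0],[[0,0,0.1],[0,0,0],0],[[0,0,0.1],[0,0,0],0]]'; python3 look.py w6
```

```text
t: 10.9
tcp_pos: [0.5029, -0.0246, 0.0549]
tool_rot: [-1.566, -0.141, 0.141]
contact_force: [1.9, -3.8, -0.2]
finger_gap: 0.017
t: 11.6
tcp_pos: [0.4991, -0.0039, 0.0549]
tool_rot: [-1.566, -0.141, 0.141]
contact_force: [0.8, -3.8, 0.4]
finger_gap: 0.0174
tcp jig -0.1483698192033395 -0.0003540781770059018 0.05490192379977005 yaw 10.296574469533665 down [-0. -0. -1.] F [ 0.83 -3.76  0.38] gap 0.01744751072987297
shank 11311 (array([-0.0741, -0.0003]), array([18.7, 88.5]), 90.0) tip x [-0.0332 -0.0298] top z 0.0397
  x -0.118 y [-0.0085  0.0086] z 0.0398
  x -0.088 y [-0.0086  0.0087] z 0.0397
  x -0.058 y [-0.0085  0.0086] z 0.0397
walls y [-0.0185  0.018 ] x0 -0.1533
block x [-0.0913 -0.0786 -0.0471]
```

```bash
python3 -m creep '[[[0,0,0.1],[0,0,0],0],[[0,0,0.1],[0,0,0],0],[[0,0,0.1],[0,0,0],0],[[0,0,0.1],[0,0,0],0],[[0,0,0.1],[0,0,0],0]]'
python3 -m creep '[[[0,0,0.1],[0,0,0],0],[[0,0,0.1],[0,0,0],0],[[0,0,0.1],[0,0,0],0],[[0,0,0.1],[0,0,0],0],[[0,0,0],[0,0,0],0]]'; python3 -c "
from h import *
im,d=eyes.read_camera('side');cv2.imwrite('pics/s2.png',cv2.resize(im[160:280,180:340],None,fx=4,fy=4,interpolation=2)[...,::-1])
im,d=eyes.read_camera('scene');cv2.imwrite('pics/c2.png',cv2.resize(im[265:415,315:515],None,fx=4,fy=4,interpolation=2)[...,::-1])"
```

```text
t: 12.15
tcp_pos: [0.4961, 0.0111, 0.0548]
tool_rot: [-1.566, -0.141, 0.142]
contact_force: [-0.3, 0.3, -1.1]
finger_gap: 0.0174
t: 12.65
tcp_pos: [0.4942, 0.0228, 0.0549]
tool_rot: [-1.566, -0.141, 0.142]
contact_force: [-0.4, 0.3, -1.2]
finger_gap: 0.0173
```

View pics/c2.png

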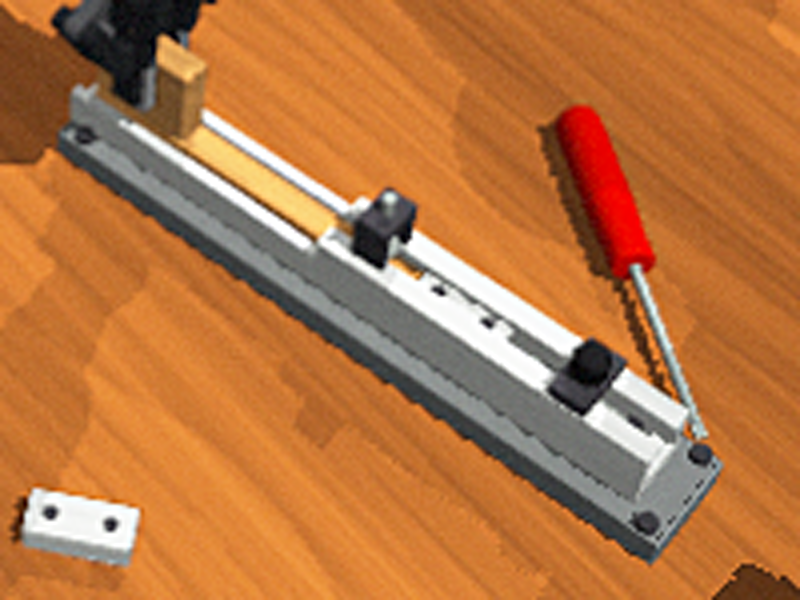

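Crop: the shank passes under the bracket (385,225), with its tip at about (420,272). The block (holes at 438,290 and 488,322) is past the roller, and there is still a gap to the stop at (585,375). Now I feel for the screw.

```bash
python3 -m creep '[[[0,0,0.05],[0,0,0],0],[[0,0,0.05],[0,0,0],0],[[0,0,0.05],[0,0,0],0],[[0,0,0.05],[0,0,0],0]]' | grep -E 'tcp|force'
python3 -m creep '[[[0,0,0.04],[0,0,0],0],[[0,0,0.04],[0,0,0],0]]'| grep -E 'tcp|force'
```

```text
tcp_pos: [0.4932, 0.0284, 0.0549]
contact_force: [0.6, -0.7, -0.6]
tcp_pos: [0.4928, 0.0308, 0.0549]
contact_force: [-0.5, -0.2, -1.0]
```

```bash
python3 -m creep '[[[0,0,0.03],[0,0,0],0],[[0,0,0],[0,0,0],0]]' | grep -E 'tcp|force'
```

```text
tcp_pos: [0.4926, 0.0317, 0.0549]
contact_force: [1.3, 0.3, -1.1]
```

```bash
python3 -m creep '[[[0,0,0.03],[0,0,0],0],[[0,0,0],[0,0,0],0]]' | grep -E 'tcp|force'
```

```text
tcp_pos: [0.4924, 0.0325, 0.0549]
contact_force: [0.6, 0.6, -0.9]
```

```bash
python3 -m creep '[[[0,0,0.03],[0,0,0],0],[[0,0,0],[0,0,0],0]]' | grep -E 'tcp|force'
```

```text
tcp_pos: [0.4923, 0.0334, 0.0549]
contact_force: [1.0, 0.1, -1.1]
```

```bash
python3 -m creep '[[[0,0,0.03],[0,0,0],0],[[0,0,0],[0,0,0],0]]' | grep -E 'tcp|force'
```

```text
tcp_pos: [0.4921, 0.0343, 0.0549]
contact_force: [0.8, -1.0, 0.0]
```

```bash
python3 -m creep '[[[0,0,0.02],[0,0,0],0],[[0,0,0],[0,0,0],0]]' | grep -E 'tcp|force'
```

```text
tcp_pos: [0.4921, 0.0349, 0.0549]
contact_force: [0.2, 0.4, -0.5]
```

```bash
python3 -m creep '[[[0,0,0.02],[0,0,0],0],[[0,0,0],[0,0,0],0]]' | grep -E 'tcp|force'
```

```text
tcp_pos: [0.4919, 0.0355, 0.0549]
contact_force: [0.0, -0.3, 0.2]
```

```bash
python3 -m creep '[[[0,0,0.02],[0,0,0],0],[[0,0,0],[0,0,0],0]]' | grep -E 'tcp|force'
```

```text
tcp_pos: [0.4918, 0.036, 0.0549]
contact_force: [0.0, 0.5, -0.3]
```

```bash
python3 -m creep '[[[0,0,0.02],[0,0,0],0],[[0,0,0],[0,0,0],0]]' | grep -E 'tcp|force'
```

```text
tcp_pos: [0.4918, 0.0366, 0.0549]
contact_force: [0.7, -0.2, -0.8]
```

```bash
python3 -m creep '[[[0,0,0.02],[0,0,0],0],[[0,0,0],[0,0,0],0]]' | grep -E 'tcp|force'
```

```text
tcp_pos: [0.4918, 0.0369, 0.055]
contact_force: [-0.2, -3.1, -1.0]
```

```bash
python3 -m creep '[[[0,0,0.02],[0,0,0],0],[[0,0,0],[0,0,0],0]]' | grep -E 'tcp|force'
```

```text
tcp_pos: [0.4919, 0.037, 0.0551]
contact_force: [0.3, -6.3, 1.0]
```

```bash
python3 -m creep '[[[0,0,0.02],[0,0,0],0],[[0,0,0],[0,0,0],0]]' | grep -E 'tcp|force'; python3 -c "
from h import *
im,d=eyes.read_camera('scene');cv2.imwrite('pics/c3.png',cv2.resize(im[305:385,395:495],None,fx=8,fy=8-.5,interpolation=2)[...,::-1])"
```

```text
tcp_pos: [0.4919, 0.0371, 0.0552]
contact_force: [0.1, -9.5, 1.9]
```

View pics/c3.png

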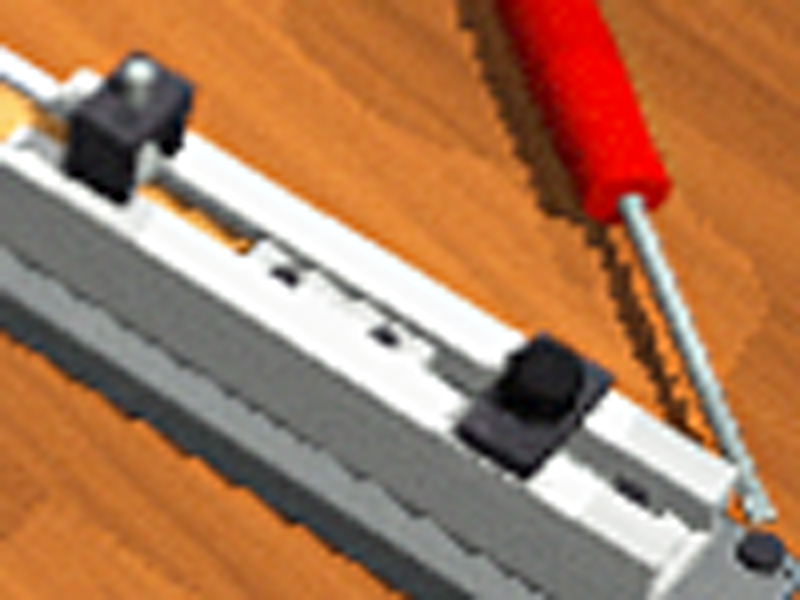

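Contact. The force rose 3.1 → 6.3 → 9.5 N over 1.8 mm, with the block at (340,310) against the screw in front of the stop. I ease off slightly and hold.

```bash
python3 -m creep '[[[0,0,-0.008],[0,0,0],0],[[0,0,0],[0,0,0],0],[[0,0,0],[0,0,0],0],[[0,0,0],[0,0,0],0]]' | grep -E 't:|tcp|force'
```

```text
t: 16.0
tcp_pos: [0.4919, 0.037, 0.0552]
tool_rot: [-1.569, -0.141, 0.14]
contact_force: [0.0, -8.2, 2.1]
```

```bash
python3 -m creep '[[[0,0,0],[0,0,0],0],[[0,0,0],[0,0,0],0],[[0,0,0],[0,0,0],0]]' | grep -E 't:|tcp|force'
```

```text
t: 16.3
tcp_pos: [0.4919, 0.037, 0.0552]
tool_rot: [-1.569, -0.141, 0.14]
contact_force: [0.1, -6.9, 1.4]
```

```bash
python3 -m creep '[[[0,0,-0.1],[0,0,0],0],[[0,0,-0.2],[0,0,0],0],[[0,0,-0.3],[0,0,0],0],[[0,0,-0.4],[0,0,0],0],[[0,0,-0.4],[0,0,0],0],[[0,0,-0.4],[0,0,0],0],[[0,0,-0.4],[0,0,0],0],[[0,0,-0.4],[0,0,0],0],[[0,0,-0.4],[0,0,0],0],[[0,0,-0.4],[0,0,0],0],[[0,0,-0.4],[0,0,0],0],[[0,0,-0.4],[0,0,0],0],[[0,0,-0.4],[0,0,0],0],[[0,0,-0.4],[0,0,0],0],[[0,0,-0.4],[0,0,0],0],[[0,0,-0.2],[0,0,0],0],[[0,0,0],[0,0,0],0]]'; python3 look.py w7; python3 -m creep '[[[0,-0.3,0],[0,0,0],0],[[0,-0.6,0],[0,0,0],0],[[0,-0.8,0],[0,0,0],0],[[0,-0.6,0],[0,0,0],0],[[0,0,0],[0,0,0],0]]'
```

```text
t: 18.0
tcp_pos: [0.5217, -0.1281, 0.0549]
tool_rot: [-1.566, -0.14, 0.14]
contact_force: [-0.3, 0.8, -0.9]
finger_gap: 0.017
tcp jig -0.27455584350273204 -0.00040197089948906356 0.05488246485734015 yaw 10.241627521394621 down [ 2.e-04 -1.e-04 -1.e+00] F [-0.34  0.75 -0.92] gap 0.0170418134888562
shank 11322 (array([-2.012e-01,  1.000e-04]), array([18.1, 86.8]), 89.9) tip x [-0.1594 -0.1578] top z 0.0397
  x -0.245 y [-0.0085  0.0087] z 0.0397
  x -0.215 y [-0.0085  0.0087] z 0.0396
  x -0.185 y [-0.0086  0.0087] z 0.0396
walls y [-0.0172  0.0166] x0 -0.17
block x [-0.2442 -0.1708 -0.1676]
t: 18.55
tcp_pos: [0.5231, -0.1272, 0.1267]
tool_rot: [-1.568, -0.145, 0.139]
contact_force: [-0.0, 0.1, -0.3]
finger_gap: 0.0171
```

```bash
python3 -m creep '[[[0.14,0,-0.61],[0,0,0],0],[[0.14,0,-0.61],[0,0,0],0],[[0.14,0,-0.61],[0,0,0],0],[[0.14,0,-0.61],[0,0,0],0],[[0.14,0,-0.61],[0,0,0],0],[[0.14,0,-0.61],[0,0,0],0],[[0.14,0,-0.61],[0,0,0],0],[[0.14,0,-0.61],[0,0,0],0],[[0.14,0,-0.61],[0,0,0],0],[[0.14,0,-0.61],[0,0,0],0],[[0,0,0],[0,0.45,0],0],[[0,0,0],[0,0.45,0],0],[[0,0.8,0],[0,0,0],0],[[0,0.8,0],[0,0,0],0],[[0,0.8,0],[0,0,0],0],[[0,0.4,0],[0,0,0],0],[[0,0,0],[0,0,0],0]]'; python3 look.py w8|head -3
```

```text
t: 20.25
tcp_pos: [0.5941, -0.2985, 0.0377]
tool_rot: [-1.568, -0.04, 0.045]
contact_force: [0.1, 0.2, -0.4]
finger_gap: 0.0171
tcp jig -0.45520796506699496 -0.04117001507821831 0.03766492860939839 yaw 3.11713546353992 down [-0.0034  0.0022 -1.    ] F [ 0.06  0.23 -0.36] gap 0.01714655956297401
shank 11307 (array([-0.3824, -0.0497]), array([18.1, 86.6]), 82.8) tip x [-0.3409 -0.3385] top z 0.0226
  x -0.426 y [-0.0555 -0.0372] z 0.0226
```

```bash
python3 -m creep '[[[0,0.2,0],[0,0,0],0],[[0,0.1,0],[0,0,0],0],[[0,0.04,0],[0,0,0],0],[[0,0,0],[0,0,0],0],[[0,0,0],[0,0,0],0]]' | grep -E 'tcp|force'
```

```text
tcp_pos: [0.5957, -0.2998, 0.03]
contact_force: [-0.2, -0.3, -1.1]
```

```bash
python3 -m creep '[[[0,0.05,0],[0,0,0],0],[[0,0.03,0],[0,0,0],0],[[0,0,0],[0,0,0],0],[[0,0,0],[0,0,0],0]]' | grep -E 'tcp|force'; python3 look.py w9|head -3
```

```text
tcp_pos: [0.5956, -0.2998, 0.0274]
contact_force: [0.5, 0.5, 1.3]
tcp jig -0.45671718090698465 -0.042411001560560636 0.027443040079648297 yaw 3.0995339719037913 down [ 2.e-04 -1.e-04 -1.e+00] F [0.49 0.5  1.34] gap 0.017571511313133198
shank 11806 (array([-0.3829, -0.0513]), array([20.1, 88.7]), 82.8) tip x [-0.3424 -0.3381] top z 0.0122
  x -0.428 y [-0.0574 -0.0381] z 0.0122
```

Sole just touching the mat. Release and rise.

```bash
python3 -m creep '[[[0,0,0],[0,0,0],20],[[0,0,0],[0,0,0],25],[[0,0,0],[0,0,0],40],[[0,0,0],[0,0,0],50],[[0,0,0],[0,0,0],50],[[0,0,0],[0,0,0],50],[[0,-0.3,0],[0,0,0],50],[[0,-0.7,0],[0,0,0],50],[[0,-0.9,0],[0,0,0],50],[[0,-0.9,0],[0,0,0],50],[[0,-0.9,0],[0,0,0],50],[[0,0,0],[0,0,0],50],[[0,0,0],[0,0,0],50]]' | grep -E 't:|tcp|force|gap'
python3 - <<'E'
from h import *
st=readout.read_state();im,d=eyes.read_camera('wrist')
P=pose('wrist',st);W=cloud(P,d);i=im.astype(int)
b=(abs(W[...,0]-.595)<.05)&(abs(W[...,1]+.228)<.14)&(d>0)&(i[...,0]>i[...,2]+25)&(i.max(2)>90)
for lo,hi in((.0095,.018),(.058,.075)):
    s=W[b&(W[...,2]>lo)&(W[...,2]<hi)];print(lo,rect(s),np.median(s[:,2]))
c,d2=eyes.read_camera('scene');s,_=eyes.read_camera('side')
v=np.vstack([cv2.resize(c[195:415,200:515],None,fx=2,fy=2),])
cv2.imwrite('pics/final.png',v[...,::-1])
W=cloud(pose('scene'),d2);a=np.radians(100.3);ex=np.array([np.cos(a),np.sin(a)]);ey=np.array([-ex[1],ex[0]]);Q=W[...,:2]-[.475,.1425]
J=np.stack([Q@ex,Q@ey,W[...,2]],-1);dk=J[(abs(J[...,1])<.03)&(c.max(2)<90)&(J[...,2]>.055)&(J[...,0]>.1)&(J[...,0]<.18)];print('stop',dk.min(0),dk.max(0))
E
```

```text
t: 22.55
tcp_pos: [0.5959, -0.2999, 0.1393]
tool_rot: [-1.571, -0.044, 0.041]
contact_force: [0.2, 0.4, 0.7]
finger_gap: 0.0503
0.0095 (array([ 0.5903, -0.2162]), array([ 18.1, 111.5]), 3.0) 0.012131238553347634
0.058 (array([ 0.5947, -0.299 ]), array([17.9, 59.6]), 2.9) 0.06201371916801238
stop [ 0.13194203 -0.02058711  0.05503611] [0.15189168 0.01700667 0.07727429]
```

View pics/final.png

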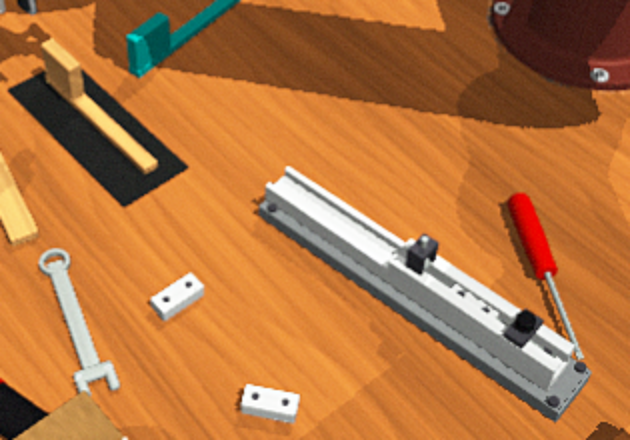

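```bash
python3 -c "
from bench import ticket
print(ticket.close_job())"
```

```text
the job is handed in; nothing more can be done
None
```

The block is home against the end stop's screw, and the push stick is back standing on the mat. I handed the job in at about 22.7 s of the 58 s limit; the hand-in gives no verdict.

- **Push:** I took the wooden stick by its grip, lowered it into the trough behind the block and pushed the block through. The force read about 4 N under the roller and dropped away once the block was past it. I then felt for the screw in small steps. I pressed up to 9.5 N briefly, slightly over the 6 to 9 N seating range but below the 13 N slip limit. I held 7 to 8 N for about 0.7 s before drawing the stick out straight.
- **Block and stop:** The block's centre is about 42 mm before the stop's face, as worked out from the stick's position. The stop's face measured within 1 mm of where it started.
- **Stick:** It is upright and level on the mat. Its heel is at about -101 mm and its tip at +99 mm along the mat, and it sits a few mm off the mat's centreline. The gripper was open and clear, 0.14 m up.
- **Surroundings:** In the final scene picture, the other items in view looked unmoved.
- **Disagreements:** The two fixed cameras differed by about 5 mm in world x. The wrist camera agreed with their mean, so I used that. The screw was met about 2 mm later than the picture suggested.

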